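Sweep the test stubs into the counting tray's trough and shut its lid

ROBOT

A 6-joint arm with a two-finger parallel gripper is mounted at the origin on a cart in front of the work surface, level with it; the furniture and walls round the work are solid. World frame = base frame: x ahead of the robot, y to its left, z up, the work surface at z = 0. Lengths are in mm, angles in degrees, forces in N, time in s.
With the tool pointing down it reaches from about 250 to 800 mm from the base axis. Payload 8.5 kg.
Tool frame: the origin (TCP) lies at the very end of the fingers, on their centre line; the grasp point (between the pads) lies 19 mm behind it; z points along the fingers, y is the direction in which the jaws open and shut (so a half turn about z gives the same grasp; the last joint's range is limited). The gripper opens to 85 mm and grips with 20 to 120 N. Pads are 22 mm wide; open, the fingers measure 114 mm over their backs; the gripper's body (76 mm by 85 mm) begins 54 mm behind the grasp point. The pads swing forward as they close: fully open they stand 13 mm farther back than shut.
Start: joints at [-69.442, 13.648, -0.773, 75.585, 0, 90], TCP at [184.336, -491.523, 192.976] pointing down, gripper open.
Joint ranges: [-152.45, 152.45], [-59.26, 108.67], [-65.41, 83.53], [-104.44, 129.93], [-82.83, 76.93], [-180, 180]. Speed limits (degrees/s): [127.2, 127.2, 159.86, 180, 180, 180].

INTERFACE

Orientations are given as [roll, pitch, yaw] about the fixed x, y, z axes, in that order (R = Rz(yaw) Ry(pitch) Rx(roll)).
In Python, from workcell import env gives the robot as it stands.
- The arm moves only by the shell command python3 -m jog 'ROWS' [OPENING] [FORCE]. ROWS is JSON, a list of rows, each a list of 4 numbers: the shift along the tool's x, y, z in mm, then the turn about the tool's z in degrees. In form: [[dx, dy, dz, spin], ...]. A call has 1 to 5 rows; each row is the pose to reach, as a shift and turn from the pose commanded when the call began, along the tool's axes at that moment; what a row does not reach only later rows make up. A row lasts 1/12 s, in which the tool goes at most 41.7 mm and 7.16 degrees, less where a joint would pass 70% of its speed; a pose out of reach is approached as far as the arm can. A call with a gripper value outside its range is refused whole. OPENING is the finger opening in mm, from 0 to 85.4, set as the call begins (- or left out, the last holds). The fingers move at their own pace and stop on an object; FORCE is the grip in N (left out, the last holds). Time passes only in rows, so rows that repeat a pose let the fingers close. It gives the time, the measured TCP pose, the force and the opening at its end, in the units of the state.
- env.state(): the state, without advancing time (a new reading comes with each control period).
- env.snapshot(name): name is "scene" or "side" or "wrist"; returns a dict with "image" (480x640x3 uint8, red, green, blue), "depth" (480x640 float32, mm along the optical axis (not along the pixel's ray), 0 where there is no reading), "K" (3x3 intrinsics, pixels), "cam_to_world" (4x4, takes a point from camera to world coordinates). Camera axes: x right, y up, looking along -z (the intrinsics and any distortion apply to the point x, -y, -z); pixel columns grow to the right and rows downward; lengths in mm; the calibration is good to about 2 mm. A picture is of the moment at which its call begins.
- env.close_job(): hands the job in, once; it reports no verdict.
The state is a dict: "clock": time; "joint_pos": joint angles; "qd": joint speeds; "joint_torque": joint torques, N m; "tool_pos": TCP position; "ee_rot": TCP orientation; "contact_force": force on the tool from outside, world axes, zero at the start; "wrist_torque": the same for the moment, N m; "width": opening from 0.0 (shut) to 1.0 (fully open).
Only numpy, scipy, OpenCV 4.12 (cv2) and the standard library are available. Lean on these libraries where they do the work, as an engineer would, in place of code of your own. Each camera call takes 0.05 s, during which the arm holds its last target.

TASK

Clear the three small steel test stubs off the platform of the counting tray: sweep them across it with your fingertips so that they drop into the open trough along its left side, then push the trough's lid over and down until it is fully shut. Only push: pick nothing up, leave the one big stub standing where it is on the platform, and do not shift the other things on the worktop.

Things in the scene. Friction and masses are not known exactly. Their poses are not given: they have to be found in the camera images.
- tray: white plastic counting tray, fixed. Origin on the worktop under its middle; x away from the robot, y to the left (to the trough). Platform: flat, 40 mm up, x -100 to 100, y -110 to 60 mm, open to the trough at y = 60; on its other three sides a rim stands 8 mm above it. Outside of the tray: x and y within 105 to 116 mm, with a small open pouring spout 25 mm out of the near end of the trough, over a lip 18 mm high.
- trough_mid (a point): middle of the trough floor, at (0, 86, 4) mm in the tray frame. The trough runs along the left side of the platform: x -100 to 100, y 60 to 111 mm, floor 4 mm above the worktop, 36 mm below the platform. Its outer wall (5 mm thick) rises to 42 mm at y = 111 to 116 mm. What is pushed past y = 60 drops in.
- lid (a joint): hinge of the grey trough lid (rad): 0 shut (level), 1.57 upright, at most 2.05 (leaning outward, to tray +y). Starts open at 1.7 to 2.0. Stiff: about 0.5 N at the free edge moves it, and it stays where it is left, so push it all the way: from outside, then down from above. Plate 200 mm long (tray x), 3 mm thick, 61 mm from hinge to the end of its rolled edge.
- lid_hinge (a point): middle of the lid's hinge axis, which runs along tray x on top of the trough's outer wall; at (0, 115, 44.5) mm in the tray frame
- lid_edge (a point): middle of the lid's free rolled edge, 58 mm from the hinge axis; when shut it lies over the platform's edge, at (0, 57, 44.5) mm in the tray frame
- stub_1_mid (a point): one of three identical plain steel pull-off test stubs: round foot 20 mm in diameter and 8 mm high, narrow waist and a mushroom head 12 mm in diameter above it, 16 mm tall in all, 14 to 28 g. It starts upright on the platform and, pushed low at its foot, slides without tipping. This point is its centre, 8 mm above its underside.
- stub_2_mid (a point): one of three identical plain steel pull-off test stubs: round foot 20 mm in diameter and 8 mm high, narrow waist and a mushroom head 12 mm in diameter above it, 16 mm tall in all, 14 to 28 g. It starts upright on the platform and, pushed low at its foot, slides without tipping. This point is its centre, 8 mm above its underside.
- stub_3_mid (a point): one of three identical plain steel pull-off test stubs: round foot 20 mm in diameter and 8 mm high, narrow waist and a mushroom head 12 mm in diameter above it, 16 mm tall in all, 14 to 28 g. It starts upright on the platform and, pushed low at its foot, slides without tipping. This point is its centre, 8 mm above its underside.
- big_stub_mid (a point): the big plain steel stub of the same shape, which stays: foot 50 mm in diameter and 12 mm high, head 31 mm, 28 mm tall, 180 g. It stands on the platform in one row along tray x with the small ones, in any place of the four (neighbours at least 42 mm apart in x, y between -60 and 12 mm). This point is its centre, 14 mm above its underside.
- petri: small round petri dish, 60 mm in diameter, 12 mm high, on the worktop behind the tray; a bystander. Origin: centre of its underside
- brass_weight: brass weight, 42 mm in diameter, 29 mm high, on the worktop behind the tray; a bystander. Origin: centre of its underside
- melt_gun_2: black and silver hot-melt applicator parked over the middle of the bench, left of and behind the tray; fixed. It fills x 0.58 to 0.77 m, y -0.12 to 0.09 m, from 0.12 m up to 0.52 m above the worktop: bring the arm across nearer to its base than that. Origin: an inner point of it, 0.116 m above the worktop
- jar: screw-top jar, 59 mm in diameter, 72 mm tall, on the worktop left of the tray; a bystander. Origin: centre of its underside
- lying_slug: amber hot-melt slug lying on its side, 42 mm in diameter, 99 mm long, far left of the tray; a bystander. Origin: centre of its underside
- beaker: steel beaker, 77 mm in diameter, 89 mm tall, far left of the tray; a bystander. Origin: centre of its underside
- spatula: wood-handled spatula, 199 mm long, 14 mm high, lying right of the tray; a bystander. Origin: centre of its underside
- slug: upright amber hot-melt slug, 42 mm in diameter, 98 mm tall, on the worktop left of the tray; a bystander. Origin: centre of its underside

How it is judged:
By the outcome, as a careful person would: the job done as asked, in the order asked, and still so for the second after the job is handed in, with the robot touching nothing.
It also fails if it takes over 58 s, if anything falls off the work surface, if the arm or the gripper's body presses on something with over 40 N, if the wrist force passes 120 N, or if a joint passes its speed limit or range.

## Working session

There is one attempt and no reset: what is moved stays moved. The work goes in short steps, Python scripts to look and compute and a shell command to move; the robot and the scene stay as the last step left them, time stands still between calls to the robot, and variables do not carry over. Pictures are saved under pics/ and viewed, and the job is handed in when it is done.

```bash
ls; mkdir -p pics; python3 - <<'E'
from workcell import env
import cv2,pickle
print(env.state())
for n in ("scene","side","wrist"):
    s=env.snapshot(n); cv2.imwrite(f"pics/{n}0.png",s["image"][:,:,::-1]); pickle.dump(s,open(f"pics/{n}0.pkl","wb"))
    print(n,s["K"],s["cam_to_world"].round(3), {k:v for k,v in s.items() if k not in("image","depth","K","cam_to_world")})
E
```

```text
pics
{'clock': 0.0, 'joint_pos': array([-6.94433915e+01,  1.36809602e+01, -8.16593502e-01,  7.55861579e+01,
        1.32376696e-04,  9.00001777e+01]), 'qd': array([ 0.02049031, -0.03711345,  0.06079403,  0.01265443,  0.13584128,
        0.02226255]), 'joint_torque': array([-2.74989397e-03, -5.38782585e+01,  3.46437836e+01,  1.83281768e-02,
       -2.55510040e-04, -1.25756301e-05]), 'tool_pos': array([ 184.17573723, -491.11834305,  192.3800301 ]), 'ee_rot': array([-1.79916288e+02, -1.32116952e-04,  2.05564306e+01]), 'contact_force': array([0.57722957, 0.60890616, 0.38676829]), 'wrist_torque': array([ 0.01985637,  0.02526575, -0.03647823]), 'width': 1.0002308894031404}
scene [[570.52380468   0.         326.26538788]
 [  0.         570.52380468 245.65284043]
 [  0.           0.           1.        ]] [[ 8.450000e-01  3.060000e-01 -4.390000e-01 -1.145440e+02]
 [-5.350000e-01  5.130000e-01 -6.720000e-01 -1.113074e+03]
 [ 1.900000e-02  8.020000e-01  5.970000e-01  9.759330e+02]
 [ 0.000000e+00  0.000000e+00  0.000000e+00  1.000000e+00]] {}
side [[555.02800167   0.         327.95945937]
 [  0.         555.02800167 244.67354621]
 [  0.           0.           1.        ]] [[-8.880000e-01  2.950000e-01 -3.520000e-01 -5.122400e+01]
 [-4.590000e-01 -6.080000e-01  6.470000e-01  9.438950e+02]
 [-2.400000e-02  7.370000e-01  6.760000e-01  1.194686e+03]
 [ 0.000000e+00  0.000000e+00  0.000000e+00  1.000000e+00]] {}
wrist [[348.53579118   0.         320.30992581]
 [  0.         348.53579118 242.7285549 ]
 [  0.           0.           1.        ]] [[ 3.51000e-01  8.89000e-01  2.94000e-01  2.59867e+02]
 [-9.36000e-01  3.34000e-01  1.09000e-01 -4.62962e+02]
 [-2.00000e-03 -3.14000e-01  9.50000e-01  3.73105e+02]
 [ 0.00000e+00  0.00000e+00  0.00000e+00  1.00000e+00]] {}
```

View pics/scene0.png

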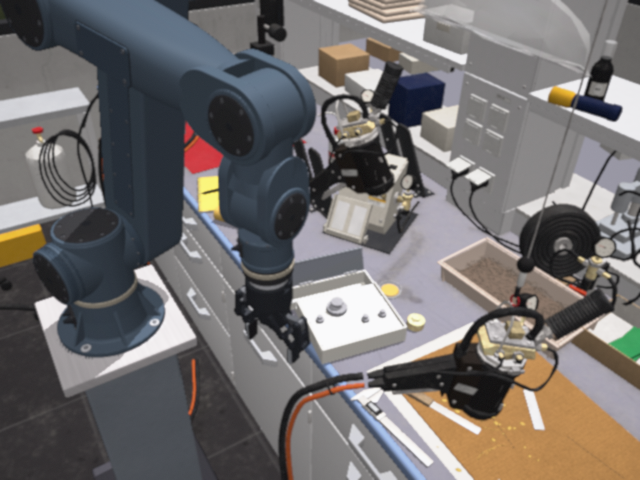

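View pics/side0.png

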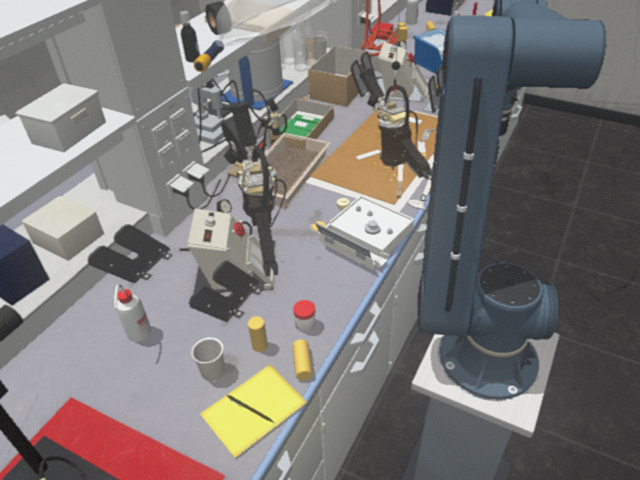

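View pics/wrist0.png

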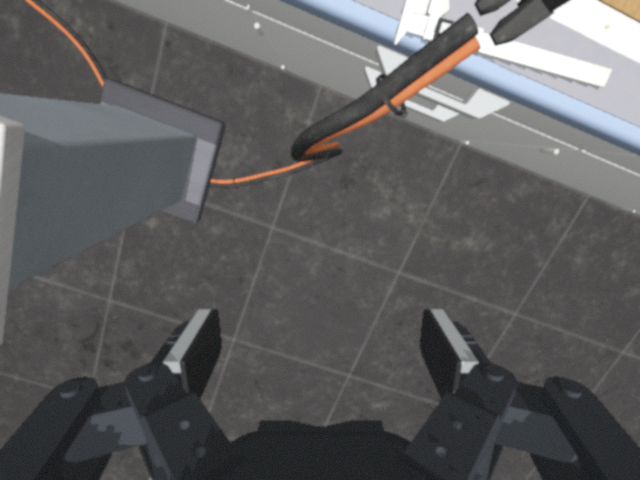

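```bash
cat > h.py <<'E'
import numpy as np,cv2,pickle
def load(n): return pickle.load(open(f"pics/{n}.pkl","rb"))
def pts(s):
    d=s["depth"];K=s["K"];v,u=np.mgrid[:480,:640]
    x=(u-K[0,2])/K[0,0]*d;y=(v-K[1,2])/K[1,1]*d
    P=np.stack([x,-y,-d,np.ones_like(d)],-1)@s["cam_to_world"].T
    P=P[...,:3];P[d==0]=np.nan;return P
def ray(s,u,v,z):
    K=s["K"];T=s["cam_to_world"];r=T[:3,:3]@np.array([(u-K[0,2])/K[0,0],-(v-K[1,2])/K[1,1],-1]);o=T[:3,3]
    return o+r*(z-o[2])/r[2]
def proj(s,p):
    T=s["cam_to_world"];c=T[:3,:3].T@(np.asarray(p)-T[:3,3]);K=s["K"]
    return K[0,0]*c[0]/-c[2]+K[0,2],K[1,1]*-c[1]/-c[2]+K[1,2]
def crop(s,b,f,name):
    u0,v0,u1,v1=b
    cv2.imwrite(name,cv2.resize(s["image"][v0:v1,u0:u1,::-1],None,fx=f,fy=f,interpolation=cv2.INTER_CUBIC))
E
python3 - <<'E'
from h import *
a=load("scene0");b=load("side0")
crop(a,(280,240,440,370),5,"pics/c1.png");crop(b,(300,180,430,280),6,"pics/c2.png")
for s,px in((a,[(320,320),(337,306),(365,318),(382,314),(350,325),(415,322),(390,290)]),(b,[(360,211),(369,208),(373,226),(391,231),(370,240),(344,202)])):
    P=pts(s)
    for u,v in px: print((u,v),P[v,u].round(1))
E
```

```text
(320, 320) [ 398.3 -309.    51.8]
(337, 306) [ 449.1 -302.2   65.9]
(365, 318) [ 490.7 -358.1   52.6]
(382, 314) [ 537.3 -362.5   46. ]
(350, 325) [ 458.1 -345.5   36. ]
(415, 322) [ 603.8 -407.3   23.7]
(390, 290) [ 635.8 -270.2    7.5]
(360, 211) [ 531.5 -354.2   39.9]
(369, 208) [ 511.3 -381.5   39.8]
(373, 226) [ 450.6 -274.9   66.3]
(391, 231) [ 399.6 -300.6   44.8]
(370, 240) [ 441.9 -234.3   44. ]
(344, 202) [ 606.6 -387.8   28.2]
```

View pics/c1.png

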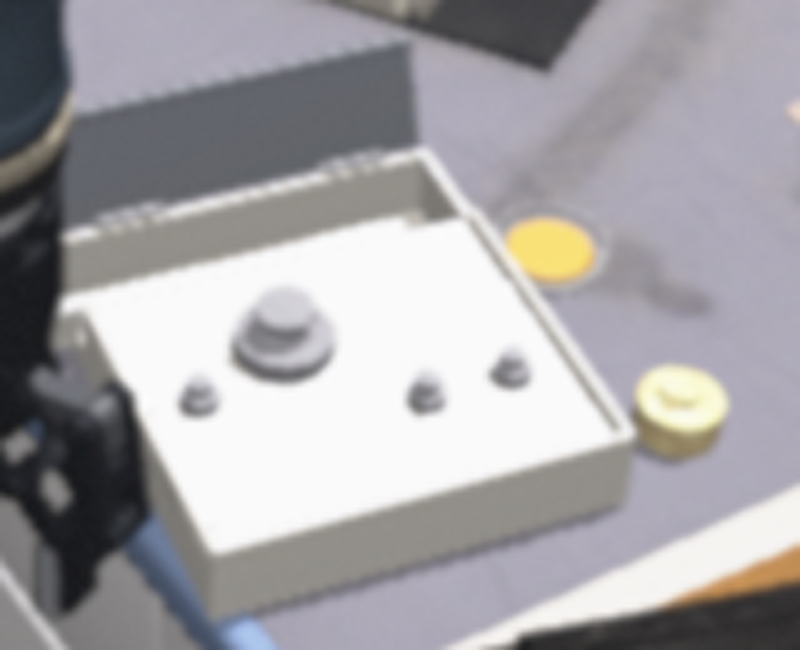

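View pics/c2.png

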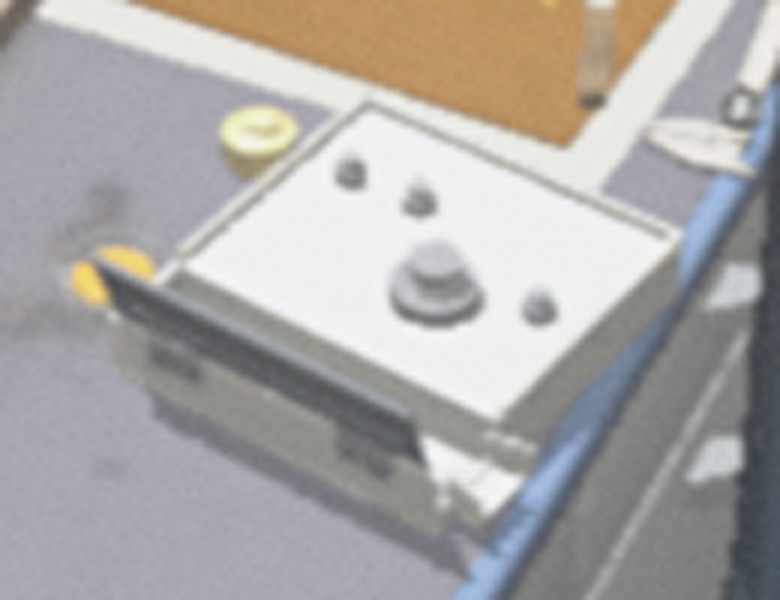

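```bash
python3 - <<'E'
from h import *
from scipy.optimize import least_squares
a=load("scene0");b=load("side0")
A=lambda u,v:(280+u/5,240+v/5)
B=lambda u,v:(300+u/6,180+v/6)
ob=[(a,A(212,552),(-105,-115,48)),(a,A(633,432),(105,-115,48)),(a,A(428,150),(105,116,42)),
(b,B(370,98),(105,-115,48)),(b,B(684,236),(-105,-115,48)),(b,B(188,262),(100,60,40)),(b,B(495,415),(-100,60,40))]
def W(p,q):
    c,s=np.cos(p[2]),np.sin(p[2]);return np.array([p[0]+c*q[0]-s*q[1],p[1]+s*q[0]+c*q[1],q[2]])
f=lambda p:np.concatenate([np.array(proj(s,W(p,q)))-o for s,o,q in ob])
r=least_squares(f,[480,-320,-0.1]);p=r.x;print(p[:2],np.degrees(p[2]));print(f(p).reshape(-1,2).round(1))
np.save("tray.npy",p)
def inv(w):
    c,s=np.cos(p[2]),np.sin(p[2]);d=w[:2]-p[:2];return np.array([c*d[0]+s*d[1],-s*d[0]+c*d[1]])
# stubs head tops
sc=dict(s1=A(199,384),big=A(284,304),s2=A(427,381),s3=A(513,357)); sd=dict(s1=B(540,298),big=B(437,255),s2=B(420,193),s3=B(352,164))
for k in sc:
    def g(w): return np.concatenate([np.array(proj(a,w))-sc[k],np.array(proj(b,w))-sd[k]])
    w=least_squares(g,[480,-320,50]).x
    print(k,w.round(1),inv(w).round(1),g(w).round(1))
# lid: free edge ends
for nm,o,s in (("lid far",A(410,42),a),):
    pass
def g(w): return np.concatenate([np.array(proj(a,w))-A(410,42),np.array(proj(b,w))-B(98,262)])
w=least_squares(g,[580,-220,90]).x;print("lid",w,inv(w),g(w))
print(pts(b)[243:254:2,355].round(0))
for n in ((602,-388),):pass
E
```

```text
[ 478.93106419 -294.44290044] -11.044537378299466
[[-0.8 -0.3]
 [ 0.4  0.2]
 [-0.4 -1. ]
 [-0.1 -1.8]
 [ 0.7 -1. ]
 [-0.6  0.1]
 [-0.   0.1]]
s1 [ 403.5 -299.1   50.9] [-73.2 -19. ] [-0.2  0.1 -0.2 -0.2]
big [ 457.4 -288.6   67.8] [-22.3   1.6] [-0.  0. -0. -0.]
s2 [ 495.8 -352.    50.3] [ 27.6 -53.2] [-0.2  0.2 -0.3 -0.2]
s3 [ 540.2 -359.5   49.9] [ 72.5 -52.1] [-0.3  0.2 -0.3 -0.3]
lid [ 602.02607513 -180.8737459    95.23002207] [ 99.05844709 135.04724596] [-0.71492793  0.6369386  -0.7980862  -0.81679524]
[[ 449. -140.  106.]
 [ 456. -156.   82.]
 [ 458. -160.   69.]
 [ 462. -169.   52.]
 [ 463. -170.   43.]
 [ 463. -170.   35.]]
```

```bash
cat >> h.py <<'E'
TP=np.load("tray.npy")
def W(q):
    c,s=np.cos(TP[2]),np.sin(TP[2]);return np.array([TP[0]+c*q[0]-s*q[1],TP[1]+s*q[0]+c*q[1],q[2]])
def inv(w):
    c,s=np.cos(TP[2]),np.sin(TP[2]);d=np.asarray(w)[:2]-TP[:2];return np.array([c*d[0]+s*d[1],-s*d[0]+c*d[1],w[2]])
def plan(pos,rpy,q,yaw=None):
    from scipy.spatial.transform import Rotation as R
    M=R.from_euler('xyz',rpy,degrees=True).as_matrix()
    d=M.T@(W(q)-np.asarray(pos)); sp=0 if yaw is None else -(yaw-rpy[2])
    return d.round(1),round(sp,1)
E
python3 - <<'E'
from h import *
for n in("scene0","side0","wrist0"):
    P=pts(load(n)).reshape(-1,3);P=P[~np.isnan(P[:,0])]
    m=(P[:,0]>100)&(P[:,0]<650)&(P[:,1]>-700)&(P[:,1]<-150)&(P[:,2]>55)
    Q=P[m]; c={}
    for q in Q: c.setdefault((int(q[0]//50*50),int(q[1]//50*50)),[]).append(q[2])
    print(n,{k:(len(v),int(min(v)),int(max(v))) for k,v in sorted(c.items()) if len(v)>3})
print(plan([184.336,-491.523,192.976],[180,0,20.556],(0,-20,180),-101.0))
P=pts(load("side0"))
for u,v in((305,310),(258,330),(302,360),(210,355)):print(P[v,u].round())
E
```

```text
scene0 {(100, -600): (10, 665, 685), (100, -550): (3222, 364, 731), (100, -500): (3950, 362, 735), (100, -450): (2080, 291, 745), (100, -400): (941, 662, 757), (100, -350): (609, 754, 767), (100, -300): (342, 759, 773), (150, -600): (935, 289, 706), (150, -550): (8503, 244, 730), (150, -500): (1099, 243, 733), (150, -450): (976, 244, 744), (150, -400): (296, 729, 753), (150, -350): (107, 738, 759), (150, -300): (12, 740, 760), (200, -600): (283, 292, 350), (200, -550): (3869, 253, 726), (200, -500): (593, 55, 735), (200, -450): (124, 712, 735), (250, -550): (115, 59, 682), (250, -500): (256, 55, 102), (300, -550): (433, 73, 118), (300, -500): (7, 96, 100), (350, -600): (530, 74, 139), (350, -550): (128, 96, 129), (400, -650): (507, 76, 160), (400, -600): (541, 72, 153), (400, -350): (9, 56, 72), (400, -300): (35, 55, 71), (400, -200): (246, 55, 104), (450, -700): (1059, 59, 293), (450, -650): (1113, 80, 270), (450, -600): (44, 147, 159), (450, -400): (10, 55, 58), (450, -350): (12, 55, 69), (450, -300): (72, 55, 71), (450, -200): (357, 55, 105), (500, -700): (2469, 55, 414), (500, -6
[... 1423 characters left out ...]
: (89, 56, 107), (600, -700): (117, 179, 292), (600, -650): (68, 222, 291), (600, -350): (75, 700, 714), (600, -300): (239, 691, 722), (600, -250): (50, 685, 699), (600, -200): (10, 58, 103)}
wrist0 {(150, -600): (510, 292, 306), (150, -550): (1814, 243, 316), (150, -500): (15061, 243, 327), (150, -450): (15623, 243, 321), (200, -600): (2854, 286, 318), (200, -550): (18172, 243, 327), (200, -500): (560, 309, 327), (250, -550): (441, 62, 100), (250, -500): (1657, 55, 100), (300, -550): (3224, 74, 118), (300, -500): (322, 74, 103), (350, -600): (1681, 97, 130), (350, -550): (776, 98, 118)}
(array([334.6, -64.1,  13. ]), 121.6)
[474. 119.  66.]
[539. 246.  88.]
[411. 250.  45.]
[639. 331.  27.]
```

```bash
python3 -m jog '[[28,-5,0,7],[56,-10,0,14],[84,-16,0,21],[112,-21,0,28],[140,-27,0,35]]' 10 20; python3 - <<'E'
from h import *
from workcell import env
s=env.state();print(plan(s["tool_pos"],s["ee_rot"],(0,-20,180),-101.0))
E
```

```text
clock: 0.57
tool_pos: [306.8, -416.3, 192.8]
ee_rot: [-180.0, 0.0, -14.8]
contact_force: [0.7, -1.2, -0.6]
width: 0.3
(array([ 136.6, -141.8,   12.8]), np.float64(86.2))
```

```bash
python3 -m jog '[[20,-20,2,7],[40,-40,4,14],[60,-62,6,21],[80,-83,8,28],[100,-104,10,35]]' ; python3 - <<'E'
from h import *
from workcell import env
s=env.state();print(plan(s["tool_pos"],s["ee_rot"],(0,-20,180),-101.0))
E
```

```text
clock: 0.98
tool_pos: [400.4, -369.9, 182.7]
ee_rot: [-177.6, 0.1, -43.9]
contact_force: [0.4, -1.1, -0.5]
width: 0.12
(array([ 15.2, -91.8,   6.6]), np.float64(57.1))
```

```bash
python3 -m jog '[[4,-15,0,7],[8,-30,0,14],[10,-50,1,21],[10,-60,2,28],[10,-70,3,35]]' && python3 -m jog '[[0,0,0,7],[0,0,0,14],[0,0,0,16],[0,0,0,16],[0,0,0,16]]'; python3 - <<'E'
from h import *
from workcell import env
s=env.state();print(plan(s["tool_pos"],s["ee_rot"],(0,-20,180),-101.0),s["joint_pos"].round(1), inv(s["tool_pos"]))
import pickle
s=env.snapshot("wrist"); cv2.imwrite("pics/wrist1.png",s["image"][:,:,::-1]); pickle.dump(s,open("pics/wrist1.pkl","wb"))
E
```

```text
clock: 1.4
tool_pos: [334.6, -415.9, 183.8]
ee_rot: [-171.1, 1.8, -56.8]
contact_force: [0.2, -0.2, 0.5]
width: 0.12
clock: 1.82
tool_pos: [251.1, -449.1, 184.7]
ee_rot: [-169.2, 4.3, -68.0]
contact_force: [0.0, -0.3, -0.4]
width: 0.115
(array([ -40.6, -252.3,   56. ]), np.float64(33.0)) [-68.   16.    0.2  78.4  10.8 179.9] [-194.00768976 -195.44226291  184.66092015]
```

View pics/wrist1.png

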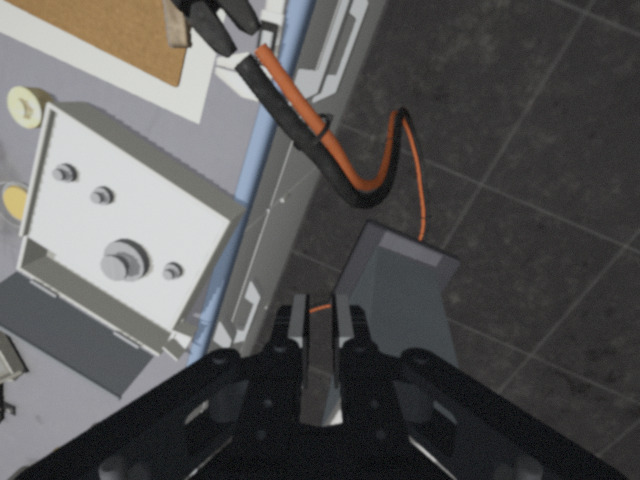

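```bash
python3 -m jog '[[0,0,0,-7],[0,0,0,-14],[0,0,0,-21],[0,0,0,-28],[0,0,0,-35]]' && python3 -m jog '[[0,0,0,-7],[0,0,0,-14],[0,0,0,-21],[0,0,0,-28],[0,0,0,-35]]'; python3 - <<'E'
from h import *
from workcell import env
s=env.state();print(plan(s["tool_pos"],s["ee_rot"],(0,-20,180),79.0),s["joint_pos"].round(1), inv(s["tool_pos"]))
E
```

```text
clock: 2.28
tool_pos: [253.2, -448.3, 185.1]
ee_rot: [-168.7, -2.8, -33.1]
contact_force: [0.3, 0.1, 0.6]
width: 0.113
clock: 2.7
tool_pos: [253.3, -448.2, 185.1]
ee_rot: [-172.3, -8.7, 1.6]
contact_force: [-0.0, -0.4, 0.3]
width: 0.115
(array([ 222.2, -121.4,   56.1]), np.float64(-77.4)) [-67.8  16.    0.2  78.4  10.8 109.6] [-192.02533287 -194.18528777  185.14569148]
```

```bash
python3 -m jog '[[0,0,0,-7],[0,0,0,-14],[0,0,0,-21],[0,0,0,-28],[0,0,0,-35]]' >/dev/null&& python3 -m jog '[[0,0,0,-7],[0,0,0,-14],[0,0,0,-21],[0,0,0,-28],[0,0,0,-35]]'; python3 - <<'E'
from h import *
from workcell import env
s=env.state();print(plan(s["tool_pos"],s["ee_rot"],(0,-20,180),79.0),s["joint_pos"].round(1), inv(s["tool_pos"]))
E
```

```text
clock: 3.53
tool_pos: [253.3, -448.2, 185.1]
ee_rot: [174.3, -10.1, 72.7]
contact_force: [0.8, -0.1, 0.3]
width: 0.116
(array([190. , 167.3,  56.1]), np.float64(-6.3)) [-67.8  16.    0.2  78.4  10.8  39.6] [-192.03290502 -194.17758378  185.13167184]
```

```bash
for i in 1 2 3 4 5; do python3 -m jog '[[0,0,0,-7],[0,0,0,-14],[0,0,0,-21],[0,0,0,-28],[0,0,0,-35]]' >/dev/null; done; python3 -m jog '[[0,0,0,-7],[0,0,0,-14],[0,0,0,-21],[0,0,0,-28],[0,0,0,-35]]'; python3 - <<'E'
from h import *
from workcell import env
s=env.state();print(plan(s["tool_pos"],s["ee_rot"],(0,-20,180),79.0),s["joint_pos"].round(1), inv(s["tool_pos"]))
E
```

```text
clock: 6.03
tool_pos: [253.3, -448.2, 185.2]
ee_rot: [-170.0, 5.9, -77.3]
contact_force: [-1.0, -0.7, 0.1]
width: 0.118
(array([ -80.9, -239.9,   56.1]), np.float64(-156.3)) [ -67.8   16.     0.2   78.4   10.8 -170.4] [-192.03781931 -194.16546076  185.15102673]
```

Now step carefully against the limit.

```bash
cat > st.py <<'E'
from h import *
from workcell import env
from scipy.spatial.transform import Rotation as R
s=env.state();z=R.from_euler('xyz',s["ee_rot"],degrees=True).as_matrix()[:,2]
print("j",s["joint_pos"].round(1),"z",z.round(3),"pos",s["tool_pos"].round(1),"rpy",s["ee_rot"].round(1),"tray",inv(s["tool_pos"]).round(1),"F",s["contact_force"].round(1),s["clock"])
E
python3 -m jog '[[0,0,0,-7],[0,0,0,-14]]' >/dev/null; python3 st.py;python3 -m jog '[[0,0,0,-7]]' >/dev/null; python3 st.py; python3 -m jog '[[0,0,0,-7]]' >/dev/null; python3 st.py
```

```text
j [ -65.5   15.6   -0.2   77.6   10.1 -180. ] z [ 0.135  0.127 -0.983] pos [ 268.1 -442.1  184.7] rpy [-169.9    3.5  -65.5] tray [-178.7 -185.3  184.7] F [-0.4 -0.4 -0.1] 6.2
j [ -61.3   15.    -0.9   76.3    8.9 -179.9] z [ 0.117  0.107 -0.987] pos [ 295.4 -428.1  184.3] rpy [-171.1    2.2  -61.4] tray [-154.5 -166.3  184.3] F [-0.1  0.  -0.6] 6.2833
j [ -56.9   14.3   -1.6   75.2    7.6 -179.9] z [ 0.101  0.088 -0.991] pos [ 322.8 -410.9  184.3] rpy [-172.4    1.1  -56.9] tray [-131.  -144.2  184.3] F [-0.5  0.1  0.5] 6.3667
```

```bash
python3 -m jog '[[0,0,0,-7],[0,0,0,-14],[0,0,0,-21]]' >/dev/null; python3 st.py; python3 -m jog '[[0,0,0,-7],[0,0,0,-14]]' >/dev/null; python3 st.py
```

```text
j [ -47.3   12.7   -3.4   73.     3.8 -179.9] z [ 0.059  0.033 -0.998] pos [ 370.3 -367.7  184.3] rpy [-176.2   -0.9  -47.3] tray [-92.6 -92.7 184.3] F [-0.7  0.2  0.5] 6.6167
j [ -40.    12.1   -4.2   72.2    0.9 -179.9] z [ 0.031 -0.006 -0.999] pos [ 401.9 -330.6  184.3] rpy [-179.1   -1.6  -40.1] tray [-68.7 -50.2 184.3] F [-1.5 -0.4 -0. ] 6.7833
```

```bash
for i in 1 2 3 4 5 6; do python3 -m jog '[[0,0,0,7],[0,0,0,14],[0,0,0,21],[0,0,0,28],[0,0,0,35]]' >/dev/null; done; python3 -m jog '[[0,0,0,7],[0,0,0,14],[0,0,0,21],[0,0,0,28],[0,0,0,30]]' >/dev/null; python3 st.py;  python3 - <<'E'
from h import *
from workcell import env
s=env.state();print(plan(s["tool_pos"],s["ee_rot"],(27.6,-53-40,110),79.0))
E
```

```text
j [-40.3  12.1  -4.2  72.2   0.9  60.5] z [ 0.031 -0.005 -1.   ] pos [ 400.5 -331.8  184.2] rpy [ 1.782e+02 -1.000e-01  7.930e+01] tray [-69.8 -51.7 184.2] F [-0.3  0.6 -0.2] 9.7
(array([-42. ,  94.8,  77.2]), np.float64(0.3))
```

```bash
cat > snap.py <<'E'
import sys,pickle,cv2
from workcell import env
for a in sys.argv[1:]:
    n,o=a.split(":")
    s=env.snapshot(n); cv2.imwrite(f"pics/{o}.png",s["image"][:,:,::-1]); pickle.dump(s,open(f"pics/{o}.pkl","wb"))
E
python3 snap.py wrist:w2
```

```text
(no output)
```

View pics/w2.png

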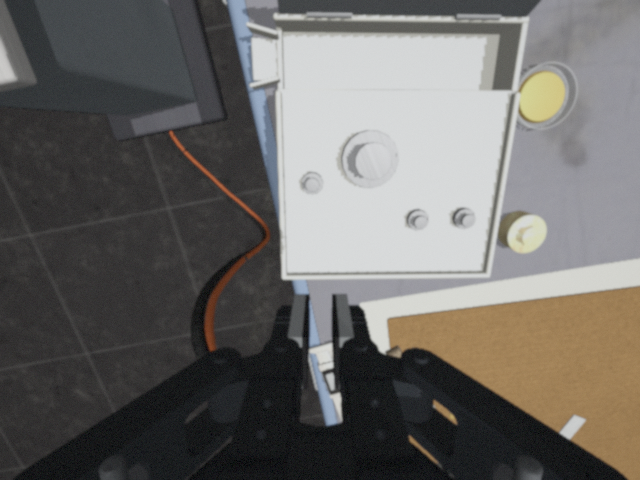

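```bash
python3 - <<'E'
from h import *
s=load("w2")
for n,u,v,z in(("s1",312.5,180,56),("big",373,159,68),("s2",418.5,217,56),("s3",464,215,56),("TRc",514,92,40),("TLc",282,90,40),("BLo",283,278,48),("BRo",491,276,48),("s1foot",312,184,48),("s2f",418,220,48)):
    print(n,inv(ray(s,u,v,z)).round(1))
# expected tcp pixel
from workcell import env
t=env.state()["tool_pos"];print("tcp px",proj(s,t))
P=pts(s)
for v in (297,300,310,320):print([ (u,P[v,u].round(0).tolist()) for u in (292,300,340,348)])
E
```

```text
s1 [-72.9 -14.5  56. ]
big [-22.4   4.6  68. ]
s2 [ 24.5 -48.2  56. ]
s3 [ 66.6 -46.4  56. ]
TRc [103.3  59.8  40. ]
TLc [-98.7  59.7  40. ]
BLo [-102.1 -111.8   48. ]
BRo [ 106.4 -111.3   48. ]
s1foot [-73.3 -19.3  48. ]
s2f [ 26.9 -53.1  48. ]
tcp px (np.float64(320.10456446407085), np.float64(278.2320598298527))
[(292, [226.0, -840.0, -838.0]), (300, [393.0, -318.0, 230.0]), (340, [410.0, -322.0, 230.0]), (348, [418.0, -444.0, -1.0])]
[(292, [224.0, -852.0, -837.0]), (300, [393.0, -318.0, 233.0]), (340, [409.0, -322.0, 233.0]), (348, [417.0, -448.0, -1.0])]
[(292, [390.0, -318.0, 241.0]), (300, [393.0, -319.0, 240.0]), (340, [409.0, -322.0, 241.0]), (348, [412.0, -322.0, 241.0])]
[(292, [390.0, -318.0, 248.0]), (300, [393.0, -319.0, 248.0]), (340, [408.0, -322.0, 248.0]), (348, [411.0, -322.0, 248.0])]
```

```bash
python3 - <<'E'
from h import *
s=load("w2");crop(s,(240,230,400,350),5,"pics/c3.png")
P=pts(s);M=load("w2")
import numpy as np
for v in range(270,312,3): print(v,[int(P[v,u,2]) if P[v,u,2]==P[v,u,2] else None for u in range(284,358,4)])
for q in [(11,0,0),(-11,0,0),(11,0,-45)]:
    from scipy.spatial.transform import Rotation as R
    Rm=R.from_euler('xyz',[178.2,-.1,79.3],degrees=True).as_matrix()
    print(q,proj(s,np.array([400.5,-331.8,184.2])+Rm@np.array(q)))
C=s["cam_to_world"]; print((Rm.T@(C[:3,3]-[400.5,-331.8,184.2])).round(1),(Rm.T@C[:3,:3]).round(3))
E
```

```text
270 [48, 38, 40, 39, 39, 40, 39, 40, 39, 39, 40, 40, 39, 40, 40, 40, 40, 39, 39]
273 [48, 42, 43, 42, 41, 41, 42, 43, 43, 42, 43, 42, 43, 44, 42, 43, 44, 42, 43]
276 [47, 48, 47, 46, 47, 47, 47, 47, 47, 46, 48, 47, 46, 46, 46, 47, 47, 47, 47]
279 [48, 45, -5, -1, 0, 0, -1, -1, -1, 0, 0, 0, 0, 0, 0, 0, 0, 0, 0]
282 [-834, -840, -839, 0, 0, 0, 0, 0, 0, 0, -1, 0, 0, 0, 0, 0, 0, 0, 0]
285 [-835, -838, -838, -1, 0, 0, 0, 0, 0, 0, 0, 0, -1, 0, 0, 0, 0, 0, 0]
288 [-835, -838, -838, -1, -1, -1, -1, -1, 1, 0, 0, 0, 0, 0, -1, 0, 0, 0, 0]
291 [-832, -839, -840, -3, 0, 0, -1, 0, 0, 0, 0, 0, 1, 0, 0, 0, -1, 2, 0]
294 [-839, -836, -840, 226, 225, 227, 226, 0, 0, 0, -1, 0, 226, 226, 227, 227, 0, 0, 0]
297 [-835, -840, -837, 228, 229, 229, 229, 0, 0, 0, 0, 0, 228, 228, 230, 230, 0, 0, 0]
300 [-837, -839, -836, 230, 233, 231, 231, 0, 0, 0, -2, None, 228, 231, 232, 232, -1, 0, 0]
303 [-841, -841, -836, 234, 234, 234, 234, 0, 0, -1, 0, 0, 228, 235, 234, 234, 234, -1, 0]
306 [230, 229, 228, 236, 236, 237, 237, 0, 0, 0, 0, -1, 229, 237, 238, 237, 237, 230, 229]
309 [232, 232, 238, 239, 239, 239, 239, 0, 0, 0, 0, 0, 229, 240, 241, 239, 239, 232, 232]
(11, 0, 0) (np.float64(320.1664234769393), np.float64(260.0528546316093))
(-11, 0, 0) (np.float64(320.19141648426194), np.float64(295.80677757610874))
(11, 0, -45) (np.float64(320.065004675089), np.float64(297.6437555253198))
[  80.8    0.2 -180.6] [[-0.001  0.949  0.314]
 [ 1.     0.     0.001]
 [ 0.001  0.314 -0.949]]
```

View pics/c3.png

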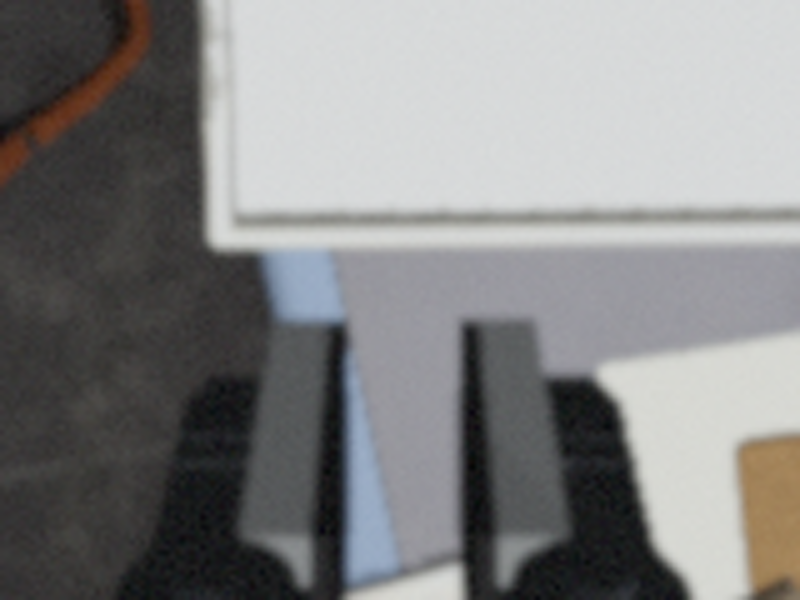

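```bash
python3 snap.py scene:sc2 side:sd2; python3 - <<'E'
from h import *
for n in("sc2","sd2"):
    s=load(n);u,v=proj(s,[400.5,-331.8,184.2]);print(n,u,v,"z226:",proj(s,[400.5,-331.8,226]))
    u=int(u);v=int(v);im=s["image"].copy()
    cv2.circle(im,(u,v),1,(255,0,0),-1);s["image"]=im
    crop(s,(u-60,v-70,u+60,v+30),6,f"pics/c_{n}.png")
    P=pts(s);d=np.hypot(P[...,0]-400,P[...,1]+332)
    m=(d<30)&(P[...,2]>100)&(P[...,2]<400);print(np.percentile(P[m][:,2],[0,1,5,20,50]) if m.any() else None)
E
```

```text
sc2 327.2647946385672 281.3144772592015 z226: (np.float64(327.67145701273796), np.float64(266.098781261889))
[219.67472511 225.5006223  232.76031085 253.98237934 287.63565305]
sd2 397.19946010206843 189.8205589740844 z226: (np.float64(398.0595406758847), np.float64(178.4508179386474))
[223.84494282 226.60982062 233.18210654 253.70333361 287.56126215]
```

View pics/c_sc2.png

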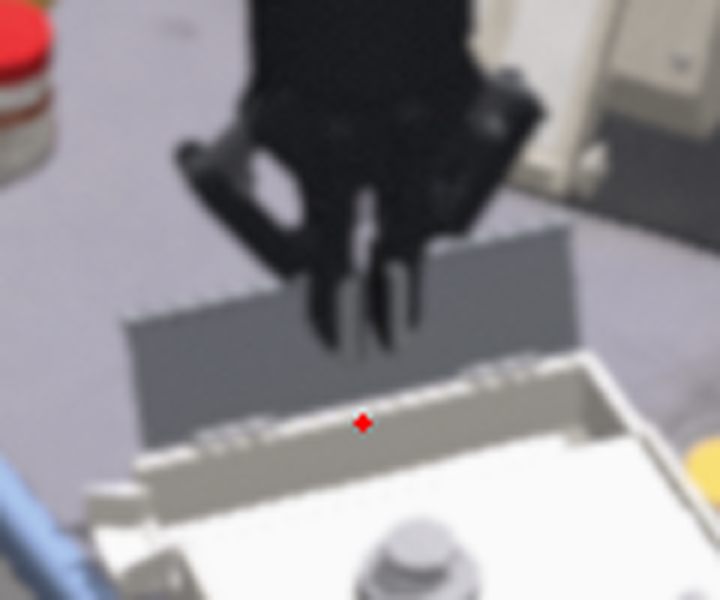

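View pics/c_sd2.png

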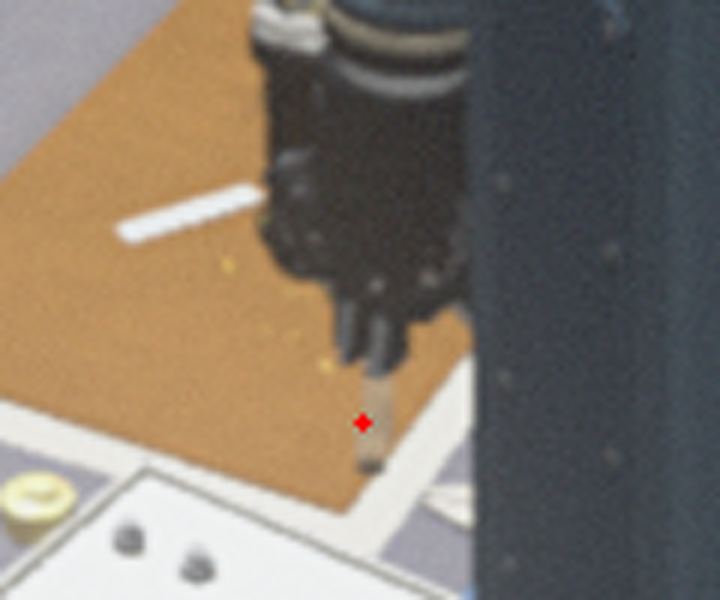

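```bash
cat > pl.py <<'E'
import sys
from h import *
from workcell import env
s=env.state();q=[float(a) for a in sys.argv[1:4]]
print(plan(s["tool_pos"],s["ee_rot"],q,79.0),inv(s["tool_pos"]).round(1),s["contact_force"].round(1),s["clock"])
E
python3 pl.py 27 -82 45
```

```text
(array([-31.7,  92.1, 142.1]), np.float64(0.8)) [-69.9 -51.8 184.1] [-0.3 -1.5 -0.4] 9.85
```

```bash
python3 -m jog '[[-8,23,36,0],[-16,46,71,0],[-24,69,106,0],[-31,92,142,0],[-31,92,142,0]]' ; python3 -m jog '[[0,0,0,0.5]]' >/dev/null; python3 snap.py wrist:w3; python3 st.py
```

```text
clock: 10.27
tool_pos: [490.0, -379.3, 38.4]
ee_rot: [178.5, -0.2, 79.8]
contact_force: [-0.7, 1.4, -0.6]
width: 0.116
j [-38.3  26.3  -4.4  57.9   0.9  62.6] z [ 0.029 -0.003 -1.   ] pos [ 488.8 -379.3   43.9] rpy [178.4  -0.2  79.1] tray [ 26.  -81.4  43.9] F [0.  0.2 0.2] 10.4
```

View pics/w3.png

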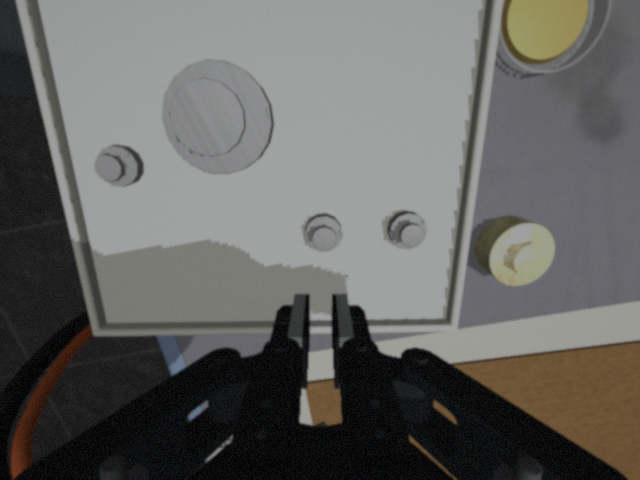

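```bash
python3 - <<'E'
from h import *
s=load("w3")
for n,u,v,z in(("s1h",110,166,56),("s1f",120,164,47),("s2h",323,238,56),("s2f",323,230,47),("s3h",411,235,56),("s3f",405,229,47),("big f",218,117,51),("bigh",207,117,68),("BLo",95,335,48),("BRi",446,320,40)):
    w=ray(s,u,v,z);print(n,inv(w).round(1))
P=pts(s);print([inv(P[v,u]).round(1) for u,v in((323,238),(411,235),(110,166),(207,117),(250,240),(300,297))])
E
```

```text
s1h [-71.9 -17.7  56. ]
s1f [-71.9 -17.6  47. ]
s2h [ 26.9 -52.9  56. ]
s2f [ 27.2 -51.3  47. ]
s3h [ 71.2 -51.5  56. ]
s3f [ 70.4 -50.9  47. ]
big f [-21.7   4.1  51. ]
bigh [-22.    3.5  68. ]
BLo [-101.5 -112.4   48. ]
BRi [ 101.7 -109.7   40. ]
[array([ 26.9, -53.1,  55.2]), array([ 71.6, -51.8,  54.7]), array([-72.1, -17.7,  55.7]), array([-22.3,   3.6,  67. ]), array([-12.6, -59.1,  39.3]), array([ 16. , -70.3,  86.1])]
```

```bash
python3 -m jog '[[0,1,10,0],[0,2,20,0],[0,2,28,0],[0,2,34,0],[0,2,37,0]]' ; python3 -m jog '[[0,0,1,0]]'; python3 pl.py 28 -82 2; python3 snap.py scene:sc4 wrist:w4; python3 - <<'E'
from h import *
s=load("w4");P=pts(s)
for v in range(288,303,3): print(v,[int(P[v,u,2]) if P[v,u,2]==P[v,u,2] else None for u in range(284,358,4)])
E
```

```text
clock: 10.82
tool_pos: [491.8, -380.3, 7.4]
ee_rot: [178.2, -0.1, 79.1]
contact_force: [-0.8, 0.7, 0.3]
width: 0.115
clock: 10.9
tool_pos: [491.9, -380.4, 6.5]
ee_rot: [178.2, -0.1, 79.1]
contact_force: [-0.2, 0.2, -0.3]
width: 0.117
(array([-0.1, -1.4,  4.5]), np.float64(0.1)) [ 29.2 -81.9   6.5] [-0.2  0.2 -0.3] 10.9
288 [39, 39, 38, 39, 39, 39, 40, 39, 39, 38, 39, 40, 39, 40, 40, 39, 39, 40, 39]
291 [39, 38, 39, 38, 40, 39, 40, 40, 39, 39, 40, 39, 40, 39, 40, 39, 39, 39, 39]
294 [38, 39, 40, 49, 48, 48, 48, 39, 40, 38, 40, 39, 49, 49, 50, 49, 39, 40, 39]
297 [40, 40, 39, 52, 51, 52, 51, 39, 39, 40, 38, 39, 51, 52, 52, 52, 40, 38, 38]
300 [39, 39, 39, 53, 55, 53, 55, 40, 39, 40, 39, 39, 51, 55, 54, 55, 39, 40, 40]
```

```bash
python3 -m jog '[[0,0,2,0],[0,-1,4,0]]'; python3 -m jog '[[0,0,1,0],[0,0,1,0]]';  python3 -m jog '[[0,0,0.5,0],[0,0,0.5,0]]'; python3 pl.py 28 -82 1
```

```text
clock: 11.17
tool_pos: [491.9, -380.8, 3.3]
ee_rot: [178.2, -0.1, 79.1]
contact_force: [-0.5, 0.5, -0.6]
width: 0.114
clock: 11.33
tool_pos: [491.5, -380.6, 2.4]
ee_rot: [178.2, -0.1, 79.1]
contact_force: [-1.6, -0.0, 2.6]
width: 0.116
clock: 11.5
tool_pos: [491.6, -380.6, 2.3]
ee_rot: [178.2, -0.1, 79.1]
contact_force: [-3.0, 1.5, 7.5]
width: 0.121
(array([ 0.2, -1. ,  1.3]), np.float64(0.1)) [ 29.  -82.2   2.3] [-3.   1.5  7.5] 11.5
```

```bash
python3 -m jog '[[0,0,-1,0],[2,-1,-1.5,0],[5,-1,-1.5,0],[8,-1,-1.5,0],[12,-1,-1.5,0]]'; python3 -m jog '[[5,0,0,0],[10,0,0,0],[16,0,0,0],[22,0,0,0],[28,0,0,0]]'; python3 pl.py 28 50 3.3; python3 snap.py wrist:w5
```

```text
clock: 11.92
tool_pos: [492.7, -368.2, 2.7]
ee_rot: [178.2, -0.1, 79.1]
contact_force: [0.2, 0.5, -0.7]
width: 0.117
clock: 12.33
tool_pos: [498.2, -340.3, 3.0]
ee_rot: [178.2, -0.1, 79.1]
contact_force: [-0.2, 0.1, 0.5]
width: 0.114
(array([91.3,  0.5, -0.2]), np.float64(0.1)) [ 27.7 -41.3   3. ] [-0.2  0.1  0.5] 12.3333
```

View pics/w5.png

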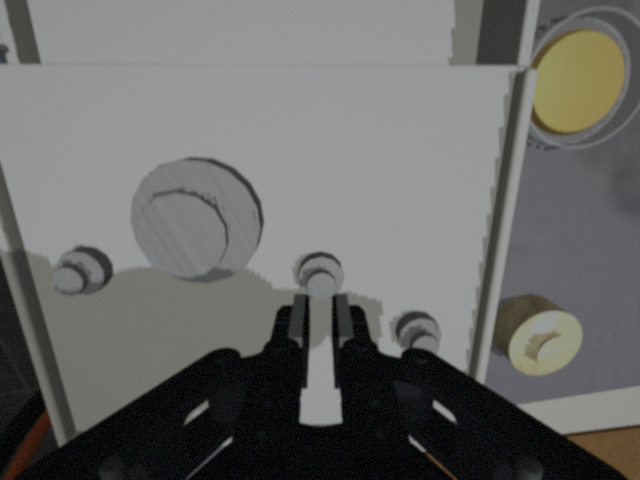

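```bash
python3 -m jog '[[7,0,0,0],[14,0,0,0],[21,0,0,0],[28,0,0,0],[35,0,0,0]]'; python3 -m jog '[[7,0,0,0],[14,0,0,0],[21,0,0,0],[28,0,0,0],[35,0,0,0]]';python3 pl.py 28 50 3.3; python3 snap.py wrist:w6
```

```text
clock: 12.8
tool_pos: [504.8, -305.9, 3.1]
ee_rot: [178.2, -0.1, 79.1]
contact_force: [-0.5, -0.6, 0.1]
width: 0.118
clock: 13.22
tool_pos: [511.5, -271.6, 3.1]
ee_rot: [178.2, -0.1, 79.1]
contact_force: [-0.3, -0.7, -0.6]
width: 0.116
(array([21.3,  0.5, -0.2]), np.float64(0.1)) [27.6 28.7  3.1] [-0.3 -0.7 -0.6] 13.2167
```

View pics/w6.png

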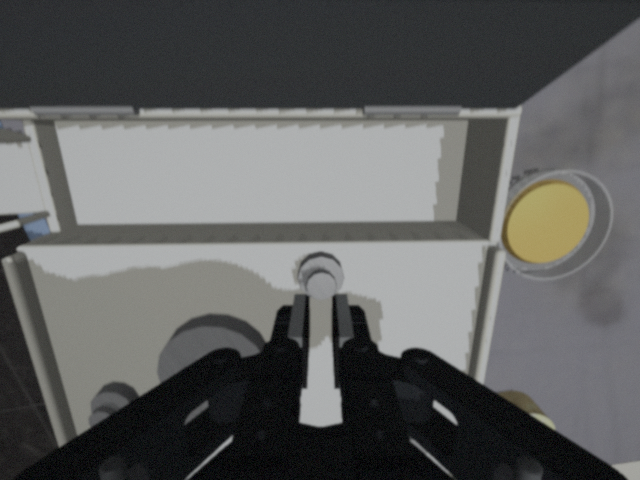

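```bash
python3 -m jog '[[5,0,0,0],[9,0,0,0],[13,0,0,0],[18,0,0,0],[23,0,0,0]]'; python3 -m jog '[[0,0,0,0],[0,0,0,0]]';python3 pl.py 28 50 3.3; python3 snap.py wrist:w7
```

```text
clock: 13.68
tool_pos: [515.8, -249.4, 3.1]
ee_rot: [178.2, -0.1, 79.1]
contact_force: [-0.9, 0.2, -0.1]
width: 0.115
clock: 13.85
tool_pos: [515.7, -249.4, 3.1]
ee_rot: [178.2, -0.1, 79.1]
contact_force: [-1.1, 0.0, 0.1]
width: 0.117
(array([-1.2,  0.5, -0.2]), np.float64(0.1)) [27.5 51.2  3.1] [-1.1  0.   0.1] 13.85
```

View pics/w7.png

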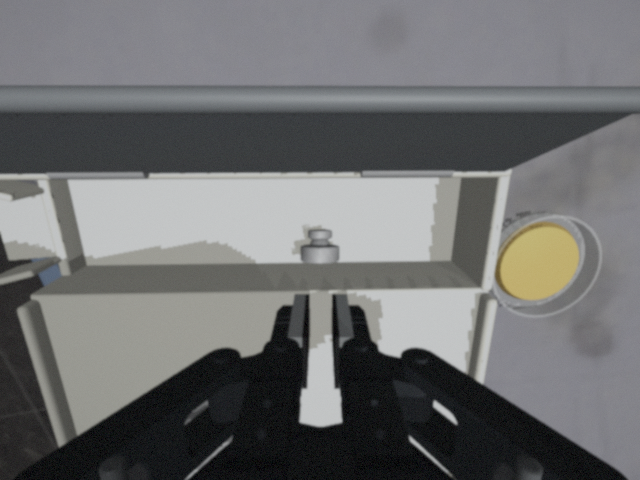

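```bash
python3 -m jog '[[0,0,-20,0],[-20,0,-35,0],[-50,10,-36,0],[-85,25,-36,0],[-115,40,-36,0]]'; python3 -m jog '[[-10,2,0,0],[-18,3,10,0],[-18,3,20,0],[-18,3,24,0]]';python3 pl.py 71 -80 5
```

```text
clock: 14.32
tool_pos: [532.3, -372.1, 41.1]
ee_rot: [178.1, -0.0, 79.1]
contact_force: [1.6, -0.1, -0.3]
width: 0.118
clock: 14.65
tool_pos: [530.8, -387.0, 13.6]
ee_rot: [178.4, -0.2, 79.1]
contact_force: [-0.3, 0.4, -0.2]
width: 0.114
(array([0.9, 2.1, 8.7]), np.float64(0.1)) [ 68.6 -80.9  13.6] [-0.3  0.4 -0.2] 14.65
```

```bash
python3 -m jog '[[0,2,3,0],[0,2,5,0],[0,2,6,0]]';python3 pl.py 71 -80 3.2
```

```text
clock: 14.9
tool_pos: [534.6, -387.6, 10.0]
ee_rot: [178.2, -0.1, 79.2]
contact_force: [-0.3, -0.8, 1.5]
width: 0.114
(array([ 0.8, -1.7,  6.8]), np.float64(0.2)) [ 72.5 -80.8  10. ] [-0.3 -0.8  1.5] 14.9
```

```bash
python3 -m jog '[[0,-0.5,3,0],[0,-1,5,0],[0,-1,5.8,0],[0,-1,5.8,0]]';python3 pl.py 71 -80 3.2;python3 snap.py wrist:w8; python3 - <<'E'
from h import *
crop(load("w8"),(200,150,500,350),2.5,"pics/c8.png")
E
```

```text
clock: 15.23
tool_pos: [533.7, -388.4, 4.5]
ee_rot: [178.2, -0.1, 79.1]
contact_force: [-0.1, -0.1, 0.2]
width: 0.121
(array([ 1.7, -0.8,  1.2]), np.float64(0.1)) [ 71.7 -81.8   4.5] [-0.1 -0.1  0.2] 15.2333
```

View pics/c8.png

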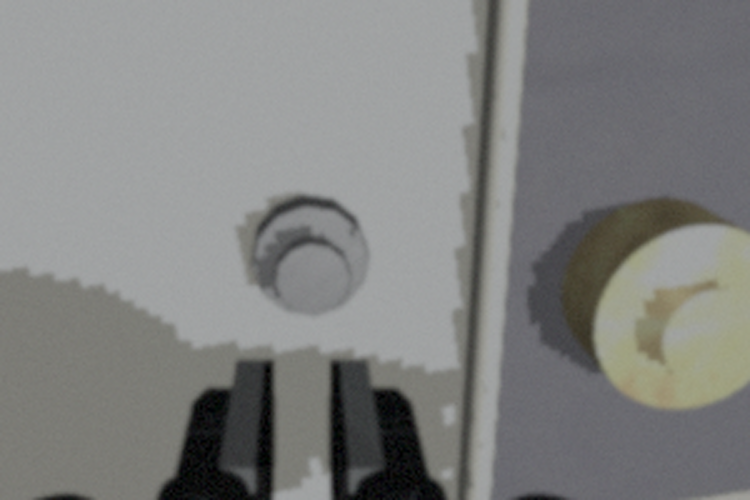

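```bash
python3 -m jog '[[2,1,1,0],[6,1,1,0],[12,1,1,0],[18,1,1,0],[24,1,1,0]]';python3 pl.py 72 50 3.2; python3 -m jog '[[7,0,0,0],[14,0,0,0],[21,0,0,0],[28,0,0,0],[35,0,0,0]]';python3 -m jog '[[7,0,0,0],[14,0,0,0],[21,0,0,0],[28,0,0,0],[35,0,0,0]]';python3 pl.py 72 50 3.2;python3 snap.py wrist:w9
```

```text
clock: 15.7
tool_pos: [539.3, -364.5, 3.6]
ee_rot: [178.2, -0.1, 79.1]
contact_force: [0.1, -0.8, 0.5]
width: 0.115
(array([107.2,  -0.5,   0.5]), np.float64(0.1)) [ 72.7 -57.2   3.6] [ 0.1 -0.8  0.5] 15.7
clock: 16.12
tool_pos: [546.1, -330.0, 3.6]
ee_rot: [178.2, -0.1, 79.1]
contact_force: [0.4, 0.4, -0.3]
width: 0.117
clock: 16.53
tool_pos: [552.6, -295.8, 3.7]
ee_rot: [178.2, -0.1, 79.1]
contact_force: [0.1, -0.1, -0.1]
width: 0.125
(array([37.2, -0.5,  0.5]), np.float64(0.1)) [72.6 12.8  3.7] [ 0.1 -0.1 -0.1] 16.5333
```

View pics/w9.png

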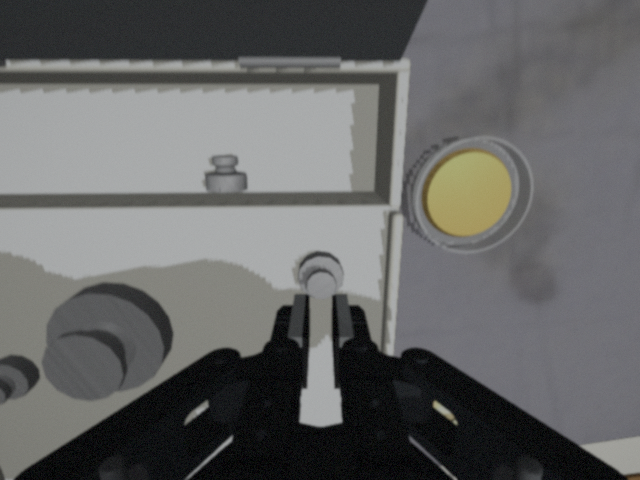

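```bash
python3 -m jog '[[7,0,0,0],[14,0,0,0],[19,0,0,0],[23,0,0,0],[27,0,0,0]]';python3 -m jog '[[5,0,0,0],[10,0,0,0],[11,0,0,0],[11,0,0,0]]';python3 pl.py 72 50 3.2;python3 snap.py wrist:w10
```

```text
clock: 17.0
tool_pos: [557.7, -269.6, 3.7]
ee_rot: [178.2, -0.1, 79.1]
contact_force: [0.1, 0.3, 0.3]
width: 0.117
clock: 17.33
tool_pos: [559.8, -258.8, 3.7]
ee_rot: [178.2, -0.1, 79.1]
contact_force: [0.4, 1.0, -0.0]
width: 0.114
(array([-0.5, -0.5,  0.5]), np.float64(0.1)) [72.5 50.5  3.7] [ 0.4  1.  -0. ] 17.3333
```

View pics/w10.png

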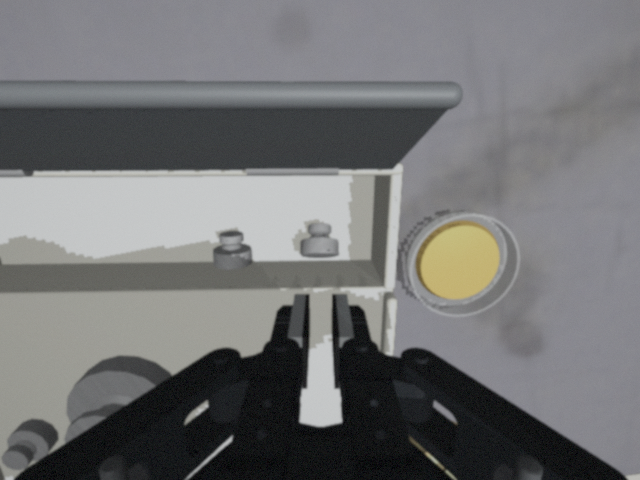

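```bash
python3 -m jog '[[0,0,-30,0],[-20,-20,-48,0],[-45,-50,-50,0],[-70,-85,-50,0],[-95,-120,-50,0]]'; python3 -m jog '[[-3,-20,0,0],[-3,-25,0,0],[-3,-25,0,0]]';python3 pl.py -73 -48 5
```

```text
clock: 17.8
tool_pos: [423.9, -329.3, 50.3]
ee_rot: [178.2, -0.0, 79.1]
contact_force: [0.1, -0.8, 0.3]
width: 0.12
clock: 18.05
tool_pos: [398.4, -326.9, 49.3]
ee_rot: [178.2, -0.1, 79.0]
contact_force: [0.7, -0.2, -0.3]
width: 0.119
(array([-0.8, -1.5, 44.3]), np.float64(-0.0)) [-72.8 -47.3  49.3] [ 0.7 -0.2 -0.3] 18.05
```

```bash
python3 -m jog '[[-1,0,12,0],[-1,0,24,0],[-1,0,33,0],[-1,0,39,0],[-1,0,41,0]]'; python3 -m jog '[[0,0,2,0],[0,0,3,0],[0,0,3,0]]';python3 pl.py -73 -48 3.3; python3 snap.py wrist:w11; python3 - <<'E'
from h import *
crop(load("w11"),(200,150,500,350),2.5,"pics/c11.png")
E
```

```text
clock: 18.47
tool_pos: [401.3, -327.3, 7.0]
ee_rot: [178.3, -0.1, 79.2]
contact_force: [-0.4, 0.5, -0.2]
width: 0.117
clock: 18.72
tool_pos: [401.2, -327.9, 5.2]
ee_rot: [178.2, -0.1, 79.1]
contact_force: [1.2, -0.4, -0.2]
width: 0.124
(array([-0.3, -3.2,  1.8]), np.float64(0.1)) [-69.9 -47.7   5.2] [ 1.2 -0.4 -0.2] 18.7167
```

View pics/c11.png

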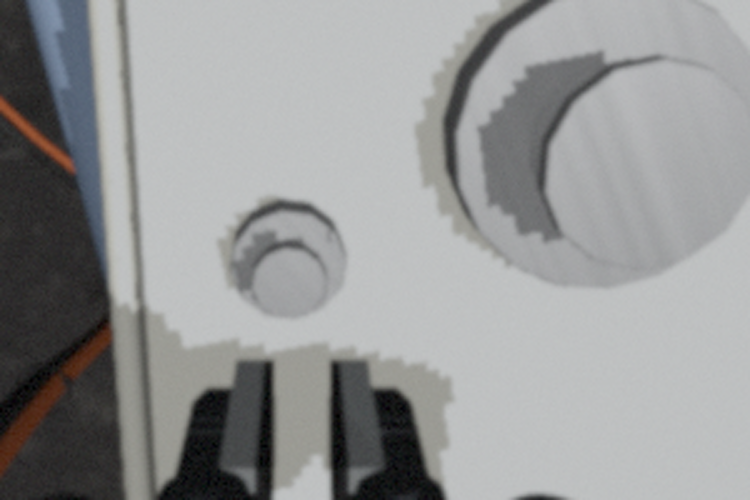

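```bash
python3 -m jog '[[0,-2,0.5,0],[2,-3,1.3,0],[6,-3,1.3,0],[12,-3,1.3,0],[18,-3,1.3,0]]';python3 pl.py -73 50 3.2; python3 -m jog '[[7,0,0,0],[14,0,0,0],[21,0,0,0],[28,0,0,0],[35,0,0,0]]';python3 pl.py -73 50 3.2;python3 snap.py wrist:w12
```

```text
clock: 19.18
tool_pos: [401.5, -309.1, 3.9]
ee_rot: [178.2, -0.1, 79.1]
contact_force: [-0.1, 0.9, 0.6]
width: 0.118
(array([79.2,  0.4,  0.8]), np.float64(0.1)) [-73.2 -29.2   3.9] [-0.1  0.9  0.6] 19.1833
clock: 19.6
tool_pos: [408.2, -274.4, 3.9]
ee_rot: [178.2, -0.1, 79.1]
contact_force: [0.6, 0.6, -0.2]
width: 0.118
(array([43.9,  0.3,  0.8]), np.float64(0.1)) [-73.2   6.1   3.9] [ 0.6  0.6 -0.2] 19.6
```

View pics/w12.png

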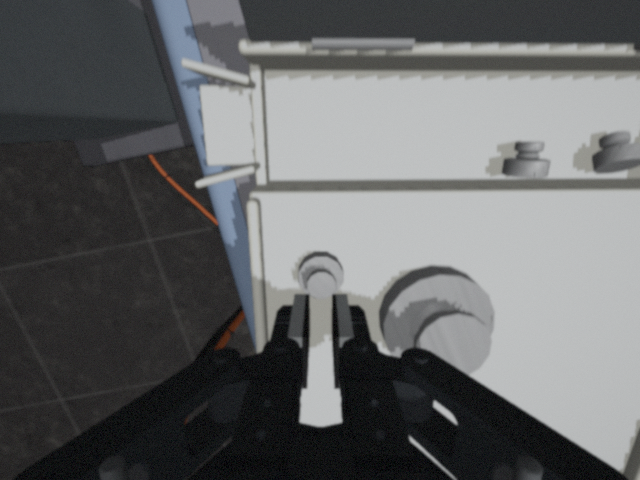

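```bash
python3 -m jog '[[7,0,0,0],[14,0,0,0],[20,0,0,0],[26,0,0,0],[31,0,0,0]]';python3 -m jog '[[4,0,0,0],[8,0,0,0],[12,0,0,0],[14,0,0,0],[14,0,0,0]]';python3 pl.py -73 50 3.2;python3 snap.py wrist:w13
```

```text
clock: 20.07
tool_pos: [414.0, -244.1, 3.9]
ee_rot: [178.2, -0.1, 79.1]
contact_force: [-0.7, -0.5, 0.1]
width: 0.117
clock: 20.48
tool_pos: [416.6, -230.7, 3.9]
ee_rot: [178.2, -0.1, 79.1]
contact_force: [0.7, -1.2, -0.5]
width: 0.116
(array([-0.7,  0.4,  0.7]), np.float64(0.1)) [-73.4  50.7   3.9] [ 0.7 -1.2 -0.5] 20.4833
```

View pics/w13.png

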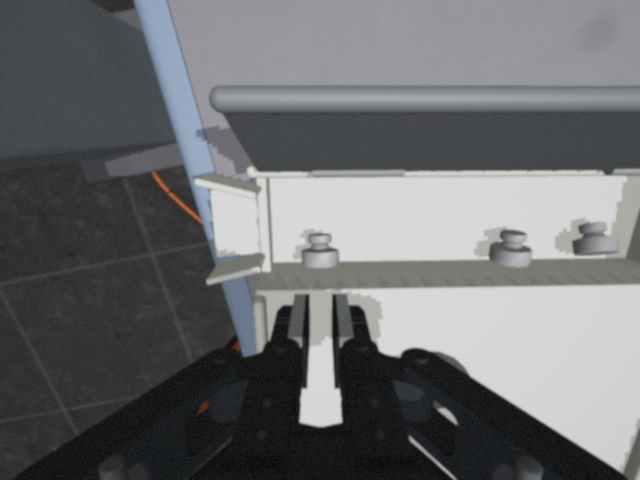

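```bash
python3 -m jog '[[0,0,-35,0],[0,0,-70,0],[10,10,-90,0],[45,25,-90,0],[80,43,-90,0]]'; python3 -m jog '[[22,0,0,0],[38,0,0,0],[43,0,0,0],[43,0,0,0]]'; python3 pl.py -30 175 35; python3 snap.py wrist:w14 scene:sc14
```

```text
clock: 20.95
tool_pos: [472.2, -160.9, 97.2]
ee_rot: [178.0, -0.1, 78.9]
contact_force: [1.7, -1.1, -1.0]
width: 0.121
clock: 21.28
tool_pos: [479.4, -117.2, 95.3]
ee_rot: [178.2, -0.1, 79.2]
contact_force: [0.3, -0.6, 0.4]
width: 0.119
(array([ 0.9,  1.7, 60.4]), np.float64(0.2)) [-33.5 174.   95.3] [ 0.3 -0.6  0.4] 21.2833
```

View pics/w14.png

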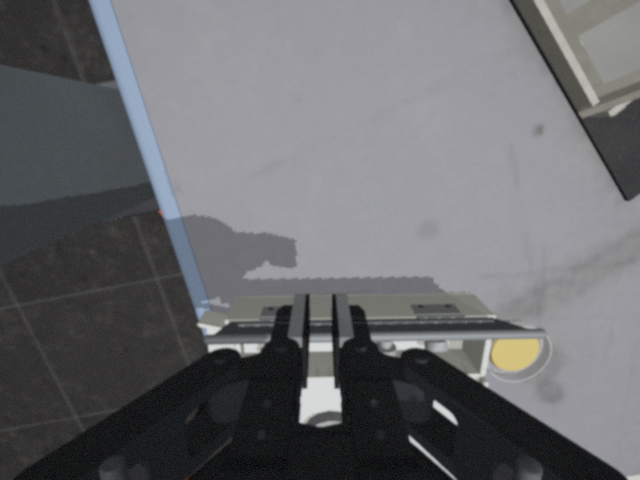

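View pics/sc14.png

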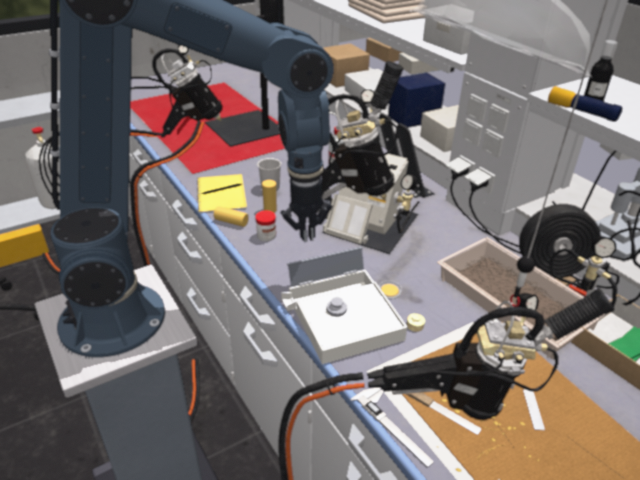

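```bash
python3 -m jog '[[0,0,15,0],[0,0,30,0],[0,0,45,0],[0,0,55,0],[0,0,60,0]]'; python3 -m jog '[[-5,0,0,0],[-11,0,0,0],[-17,0,0,0],[-23,0,0,0],[-29,0,0,0]]'; python3 pl.py -30 120 35; python3 snap.py wrist:w15
```

```text
clock: 21.8
tool_pos: [480.0, -119.3, 34.1]
ee_rot: [178.3, -0.1, 79.0]
contact_force: [-0.7, -0.0, 0.2]
width: 0.115
clock: 22.22
tool_pos: [475.9, -147.7, 36.0]
ee_rot: [178.1, -0.1, 79.1]
contact_force: [1.0, 0.0, 0.7]
width: 0.114
(array([-23.5,   1. ,   1. ]), np.float64(0.1)) [-31.1 143.5  36. ] [1.  0.  0.7] 22.2167
```

View pics/w15.png

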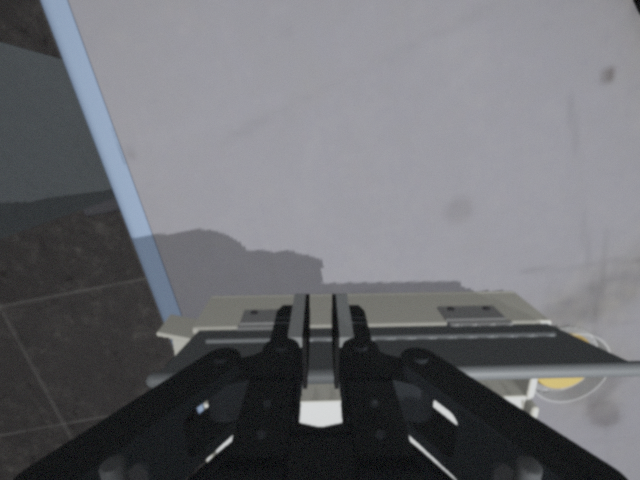

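```bash
python3 -m jog '[[-7,0,0,0],[-14,0,0,0],[-21,0,0,0],[-28,0,0,0],[-35,0,0,0]]'; python3 -m jog '[[-7,0,0,0],[-14,0,0,0],[-21,0,0,0],[-28,0,0,0],[-32,0,0,0]]'; python3 pl.py -30 76 35; python3 snap.py wrist:w16 scene:sc16
```

```text
clock: 22.68
tool_pos: [468.8, -181.7, 35.2]
ee_rot: [178.2, -0.1, 79.1]
contact_force: [-0.2, 1.3, 0.2]
width: 0.115
clock: 23.1
tool_pos: [462.8, -213.5, 35.2]
ee_rot: [178.2, -0.1, 79.1]
contact_force: [0.6, 0.6, 0.7]
width: 0.113
(array([-0.4,  1.4,  0.3]), np.float64(0.1)) [-31.4  76.4  35.2] [0.6 0.6 0.7] 23.1
```

View pics/w16.png

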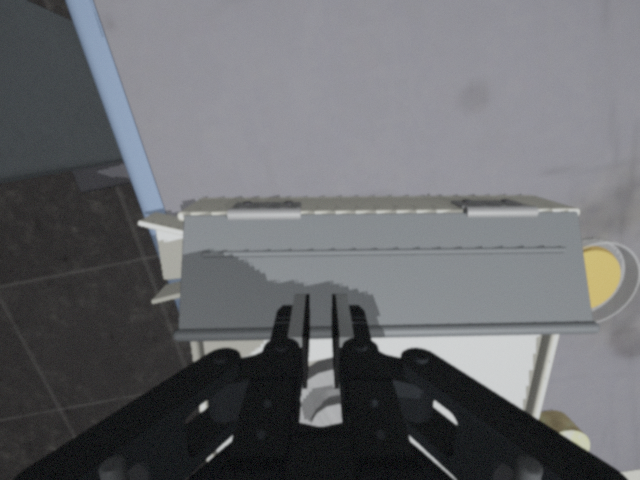

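```bash
python3 -m jog '[[0,0,5,0],[0,0,10,0],[0,0,15,0],[0,0,19,0],[0,0,22,0]]'; python3 -m jog '[[0,0,1,0],[0,0,2,0],[0,0,3,0]]'; python3 pl.py -30 76 10
```

```text
clock: 23.62
tool_pos: [463.3, -212.3, 12.5]
ee_rot: [178.3, -0.1, 79.1]
contact_force: [0.6, -0.2, 1.0]
width: 0.118
clock: 23.87
tool_pos: [463.7, -212.5, 10.2]
ee_rot: [178.2, -0.1, 79.1]
contact_force: [-0.0, -0.6, 0.1]
width: 0.117
(array([-1.5,  0.6,  0.2]), np.float64(0.1)) [-30.6  77.5  10.2] [-0.  -0.6  0.1] 23.8667
```

```bash
python3 -m jog '[[0,0,1,0],[0,0,1,0]]';python3 -m jog '[[0,0,1,0],[0,0,1,0]]';python3 -m jog '[[0,0,1,0],[0,0,1,0]]';
```

```text
clock: 24.03
tool_pos: [463.8, -212.6, 9.2]
ee_rot: [178.2, -0.1, 79.1]
contact_force: [0.1, -0.1, 0.0]
width: 0.116
clock: 24.2
tool_pos: [463.9, -212.7, 8.4]
ee_rot: [178.2, -0.1, 79.1]
contact_force: [0.5, 0.0, 1.3]
width: 0.114
clock: 24.37
tool_pos: [464.0, -212.8, 8.1]
ee_rot: [178.2, -0.1, 79.1]
contact_force: [-3.4, 1.2, 10.6]
width: 0.12
```

```bash
python3 -m jog '[[0,0,0.5,0],[0,0,0.7,0],[0,0,0.7,0]]';python3 -m jog '[[0,0,-10,0],[0,0,-30,0],[0,0,-60,0],[0,0,-95,0],[0,0,-110,0]]';  python3 -m jog '[[-15,0,0,0],[-40,0,0,0],[-70,0,-10,0],[-85,0,-20,0],[-85,0,-20,0]]'; python3 snap.py wrist:w17 side:sd17 scene:sc17; python3 - <<'E'
from h import *
s=load("w17");P=pts(s)
for q in[(-90,100),(-90,62),(0,100),(0,80),(0,62),(80,100),(80,62),(60,20)]:
    u,v=proj(s,W((q[0],q[1],46)));u,v=int(u),int(v)
    if 0<=u<640 and 0<=v<480:print(q,(u,v),inv(P[v,u]).round(1))
crop(load("sd17"),(300,180,430,280),6,"pics/c17.png")
E
python3 st.py
```

```text
clock: 24.62
tool_pos: [464.1, -212.8, 7.9]
ee_rot: [178.1, -0.1, 79.1]
contact_force: [-4.6, 2.3, 17.8]
width: 0.119
clock: 25.03
tool_pos: [461.7, -212.8, 120.3]
ee_rot: [178.0, -0.0, 79.1]
contact_force: [0.4, -1.2, 0.1]
width: 0.117
clock: 25.45
tool_pos: [444.1, -298.7, 137.9]
ee_rot: [178.1, 0.0, 79.0]
contact_force: [0.9, -1.3, 0.5]
width: 0.116
(-90, 100) (236, 83) [-90.3 100.2  45.1]
(-90, 62) (240, 138) [-90.1  62.6  45.3]
(0, 100) (362, 83) [ -0.2 100.4  45.6]
(0, 80) (361, 113) [-0.3 80.1 46.6]
(0, 62) (360, 138) [-0.2 62.5 44.9]
(80, 100) (472, 83) [ 79.4 100.5  46.8]
(80, 62) (465, 138) [80.2 62.4 45. ]
(60, 20) (433, 193) [61.7 19.4 39.6]
j [-34.2  14.6  -8.   65.8   0.8  66.8] z [ 0.031 -0.004 -1.   ] pos [ 443.5 -295.1  136. ] rpy [ 1.782e+02 -1.000e-01  7.910e+01] tray [-34.6  -7.4 136. ] F [-1.5 -0.5 -0.4] 25.6
```

View pics/w17.png

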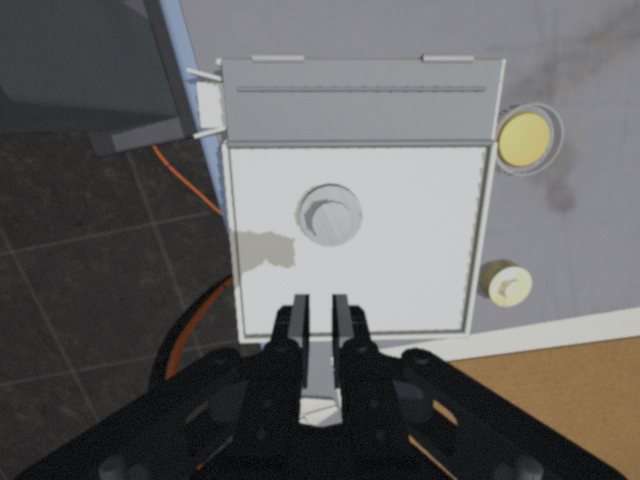

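View pics/c17.png

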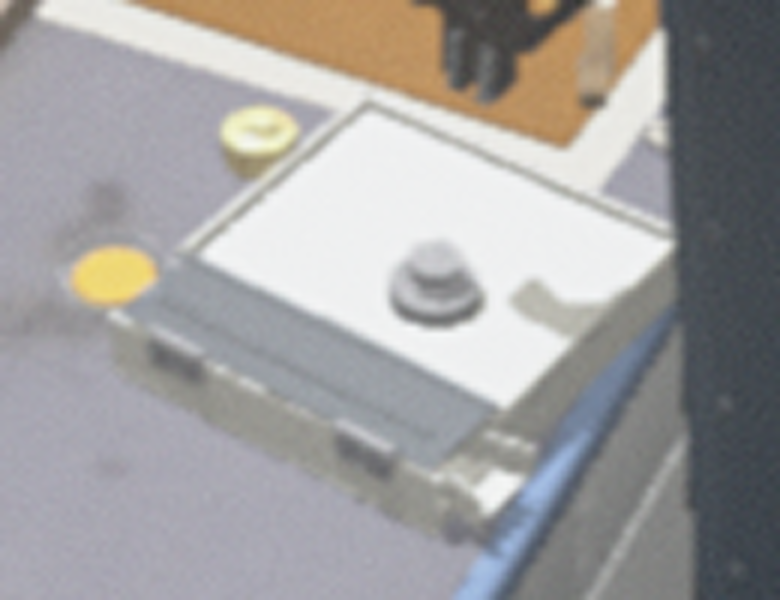

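```bash
python3 -c "
from workcell import env
s=env.state();print(s['clock'],s['qd'].round(2));print(env.close_job())"
```

```text
25.6 [ 0.88 -0.02 -0.74  0.03 -0.07 -0.1 ]
the job is handed in; nothing more can be done
None
```

The job is done and handed in at 25.6 s. All three small stubs were swept into the trough with the fingertips, one at a time, and then the lid was pushed over and pressed shut.

**Last checks**
- After the sweeps, the wrist picture showed all three small stubs in the trough, and the platform was clear except for the big stub.
- With the lid shut, its top measures 45 to 47 mm high at all the points I checked, so it is level. I pressed it down with about 18 N.
- The big stub shows at the same place in the side view as at the start. The petri dish and brass weight look unmoved. I did not measure the other bystanders again.
- The gripper is well clear of everything. It was still settling slightly at hand-in, under 1 deg/s.

**What went wrong or disagreed**
- **Tool tilt:** an early wrist turn ran the last joint into its range limit and tilted the tool by about 11 degrees. I undid this at the other limit, which left about 1.8 degrees of tilt. The recovery cost a few seconds.
- **Fingertip height:** the fingertips end about 38 to 41 mm above the reported TCP. I used the camera and a light touch on the platform for heights instead of the reported TCP.

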